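Set a shelf's screw foot down on its load plate

ROBOT

A 6-joint arm with a two-finger parallel gripper is mounted at the origin on a cart in front of the work surface, level with it; the furniture and walls round the work are solid. World frame = base frame: x ahead of the robot, y to its left, z up, the work surface at z = 0. Lengths are in m, angles in rad, forces in N, time in s.
With the tool pointing down it reaches from about 0.275 to 0.875 m from the base axis. Payload 12.5 kg.
Tool frame: the origin (TCP) lies on the mounting face of the last link; the fingertips stand 173 mm ahead of it and the grasp point (between the pads) lies 155 mm ahead of it; z points along the fingers, y is the direction in which the jaws open and shut (so a half turn about z gives the same grasp; the last joint's range is limited). The gripper opens to 85 mm and grips with 20 to 120 N. Pads are 22 mm wide; open, the fingers measure 114 mm over their backs; the gripper's body (76 mm by 85 mm) begins 54 mm behind the grasp point. The pads swing forward as they close: fully open they stand 13 mm farther back than shut.
Start: joints at [-1.345, 0.351, 1.652, -0, 1.139, -0.085], TCP at [0.168, -0.524, 0.405] pointing down, gripper open.
Joint ranges: [-2.75, 2.75], [-0.79, 2.1], [0.01, 2.65], [-1.57, 4.71], [0.07, 3.14], [-2.87, 2.87]. Speed limits (rad/s): [2.22, 2.22, 2.79, 3.14, 3.14, 3.14].

INTERFACE

Orientations are given as a unit quaternion [x, y, z, w].
In Python, from cell import env gives the robot as it stands.
- The arm moves only by the tool servo_tool, never from a script. Its argument "commands" is a list of rows, each a list of 3 entries, a list of its own where there are three numbers: the shift along the tool's x, y, z in mm, then the turn about the tool's z in rad, then the opening, from 0 (shut) to 1 (fully open). In form: [[[tx, ty, tz], yaw, grip], ...]. A call has 1 to 10 rows; each row shifts and turns the commanded pose from where the row before left it, along the tool's axes as they then stand; what a row does not reach is not made up. A row lasts 1/10 s, in which the tool goes at most 50 mm and 8.59 degrees, less where a joint would pass 70% of its speed; a pose out of reach is approached as far as the arm can. A call with a gripper value outside its range is refused whole. The fingers move at their own pace and stop on an object; "grip_force" is the grip in N (left out, the last holds). Time passes only in rows, so rows that do not move let the fingers close. It gives the time, the measured TCP pose, the force and the opening at its end, in the units of the state.
- env.observe(): the state, without advancing time (a new reading comes with each control period).
- env.camera(name): name is "scene" or "top" or "wrist"; returns a dict with "img" (420x560x3 uint8, red, green, blue), "z_map" (420x560 float32, m along the optical axis (not along the pixel's ray), 0 where there is no reading), "fov_y" (degrees; the focal length in pixels is half the picture's height over the tangent of half this angle, whatever the lens; pixels are square), "cx", "cy" (the principal point, pixels), "rvec" (rotation vector, rad) and "tvec" (3), from world to camera coordinates, as OpenCV has them; the wrist camera has in their place "tool_from_camera" (4x4, takes a point from camera to tool coordinates, whose origin is the TCP and whose axes are the flange's). Camera axes: x right, y down, z forward; pixel columns grow to the right and rows downward; lengths in m; the calibration is good to about 2 mm. A picture is of the moment at which its call begins: read the wrist's pose just before it.
- env.sign_off(): hands the job in, once; it reports no verdict.
The state is a dict: "time_s": time; "joint_pos": joint angles; "qd": joint speeds; "joint_efforts": joint torques, N m; "eef_pos": TCP position; "ee_rot": TCP orientation; "force": force on the tool from outside, world axes, zero at the start; "ft_torque": the same for the moment, N m; "finger_gap": opening from 0.0 (shut) to 1.0 (fully open).
Only numpy, scipy, OpenCV 4.12 (cv2) and the standard library are available. Lean on these libraries where they do the work, as an engineer would, in place of code of your own. Each camera call takes 0.05 s, during which the arm holds its last target.

TASK

The small instrument shelf on the desk still has its front screw foot hanging in the air. Slide the loose steel plate under it so that the foot stands over the middle of the ring marked on the plate, then turn the knob above the foot clockwise until the rubber foot just touches the plate, lightly and not jammed down hard. Leave the vials and the amber bottle standing where they are.

Things in the scene. Friction and masses are not known exactly. Their poses are not given: they have to be found in the camera images.
- stand: White shelf 160 x 210 mm, top at 95 mm, screwed to the desk; cannot move. Origin at desk level straight below the screw foot's axis; x points from that axis to the shelf, which covers x 35 to 195, y -30 to 180 mm in this frame. A 36 mm wide lug (83 to 95 mm high, its boss to 107 mm) holds the foot and ends at x = -18 mm. Steel legs at (55,160), (175,160), (175,-10) mm.
- knob (a joint): Black wing knob on the lug, rad, range 0 to 4.2. Grows clockwise seen from above, and the foot goes DOWN 4 mm per rad; the knob stays at its height. Steady friction of about 0.12 N m: it stays where it is left. Out of contact the sole is 18 mm - 4 mm x value above the desk; with the plate (5 mm) below, it first touches at 3.25 rad.
- knob_grip (a point): Centre of the knob's grip bar, on the foot axis, 133 mm above the desk. Bar 52 mm long, 14 mm thick, 117 to 147 mm high; this point's x axis runs along the bar. Its heading is the stand's yaw minus the knob value. Pinch it across its thickness from above.
- spindle_top (a point): Top end of the 10 mm thick steel spindle that sticks up out of the knob; it goes down with the foot: 160 mm - 4 mm x knob value above the desk, 142 mm above the sole while the rubber is not squashed.
- foot: Rubber foot, a disc 44 mm in diameter and 7 mm thick with a narrower neck, at the lower end of the spindle. It is springy: pressed against something, it squashes up 1 mm for every 5 N. Origin at the centre of its sole.
- foot_sole (a point): Centre of the foot's flat sole, on the foot axis.
- plate: Loose steel plate on the desk, 5 mm thick, about 0.25 kg, slides easily: a 70 x 70 mm seat with a ring of 56 mm diameter marked on it, and a 46 mm wide tongue from the seat to x = -126 mm that carries the handle rib. Origin under the centre of the seat; x points from the tongue to the seat.
- plate_seat (a point): Centre of the ring on the plate's top face, 5 mm above the desk.
- plate_rib (a point): Centre of the plate's handle, 90 mm behind the seat centre, 30 mm above the desk: an upright rib on the tongue, 12 mm thick (plate's y), 50 mm long (x), its top 46 mm above the desk. Pinch it across its thickness from above; held here, the gripper stays in front of the lug.
- vial_a: Small glass vial with white cap, 16 mm wide, 35 mm high, standing on the desk left of the foot. Origin at its underside.
- vial_b: Another such vial beside it.
- bottle: Amber bottle with black cap, 46 mm wide, 108 mm high, standing left of the vials. Origin at its underside.
- shelf_top (a point): Middle of the shelf's top face. A closed ink pad 20 mm high and a tablet strip are fixed on it, at least 60 mm from the knob.

How it is judged:
On the way, in this order (a step that is already met when the one before it is completed fails the run):
1. the plate lies flat on the desk with its ring centre within 12 mm of the foot axis, the foot not yet touching it (horizontal distance between plate_seat and foot_sole below 0.012 m and angle between plate's own z axis and vertical below 0.03 rad and height (world z) of plate below 0.003 m and contact force between foot and plate below 0.3 N), for 0.2 s.
2. the foot touches the plate (contact force between foot and plate above 0.3 N), for 0.2 s.
At the end, for the whole second after the job is handed in: The plate lies flat and still on the desk, its ring centre within 12 mm (seen from above) of the foot axis, and the rubber foot rests on it with 0.3 to 10 N (squashed by no more than 2 mm) (horizontal distance between plate_seat and foot_sole below 0.012 m and angle between plate's own z axis and vertical below 0.03 rad and height (world z) of plate below 0.003 m and contact force between foot and plate between 0.3 and 10 N and linear speed of plate below 0.01 m/s); the robot touches nothing.
It fails at once if the foot is jammed down on the plate with more than 25 N (contact force between foot and plate above 25 N).
It fails at once if a vial or the amber bottle is shifted by more than 25 mm or knocked over (distance of any of vial_a, vial_b, bottle from where it was at the start of the episode above 0.025 m or angle between any of vial_a, vial_b, bottle's own z axis and vertical above 0.5 rad).
It also fails if it takes over 66 s, if anything falls off the work surface, if the arm or the gripper's body presses on something with over 40 N, if the wrist force passes 120 N, or if a joint passes its speed limit or range.

## Working session

There is one attempt and no reset: what is moved stays moved. The work goes in short steps, Python scripts to look and compute and a tool call to move; the robot and the scene stay as the last step left them, time stands still between calls to the robot, and variables do not carry over. Pictures are saved under pics/ and viewed, and the job is handed in when it is done.

Besides the shell and the picture viewer there is one more tool, called by a JSON object that holds its "name" and its "arguments", one argument or row to a line. servo_tool: Moves the arm, as the interface text tells. Its arguments: {"type":"object","properties":{"commands":{"type":"array","items":{"type":"array"}},"grip_force":{"type":"number"}},"required":["commands"]}

```bash
ls; mkdir -p pics; python3 - <<'E'
from cell import env
import cv2,numpy as np
s=env.observe();print(s)
for n in("scene","top","wrist"):
    c=env.camera(n);cv2.imwrite(f"pics/{n}0.png",c["img"][:,:,::-1]);np.save(f"pics/{n}0.npy",c,allow_pickle=True)
    print(n,{k:v for k,v in c.items() if k not in("img","z_map")})
E
```

```text
pics
{'time_s': 0.0, 'joint_pos': array([-1.34460575e+00,  3.51208094e-01,  1.65241475e+00, -4.77420320e-05,
        1.13912257e+00, -8.45617875e-02]), 'qd': array([-0.00042482, -0.00078236,  0.00072465,  0.0012044 , -0.00029993,
        0.0004715 ]), 'joint_efforts': array([-1.47578652e-03, -5.06105196e+01, -2.91407007e+01, -1.89058887e-04,
        4.50826119e-03,  9.35473992e-06]), 'eef_pos': array([ 0.16818702, -0.52351444,  0.40417728]), 'ee_rot': array([ 9.87951674e-01,  1.54761615e-01, -6.24029872e-05, -5.73400726e-04]), 'force': array([-0.15532996, -0.14276728, -0.0253026 ]), 'ft_torque': array([ 0.01792287,  0.01922261, -0.01819614]), 'finger_gap': 1.001418301229434}
scene {'fov_y': 54.921819678864196, 'cx': 282.2368835248091, 'cy': 206.14088097633137, 'rvec': array([ 0.99518871, -2.55566826,  0.95357213]), 'tvec': array([0.33510844, 0.43604312, 0.65201396])}
top {'fov_y': 47.3997177578516, 'cx': 267.80941736976075, 'cy': 211.90456572279388, 'rvec': array([ 2.19875324, -2.238342  ,  0.05605498]), 'tvec': array([-0.11883722,  0.55585621,  1.12301906])}
wrist {'fov_y': 62.90722645177778, 'cx': 279.1370494239648, 'cy': 220.98944450288002, 'tool_from_camera': array([[-1.22809565e-03, -9.59722371e-01, -2.80947438e-01,
         7.24402609e-02],
       [ 9.99999203e-01, -1.26120518e-03, -6.29578540e-05,
        -8.26465780e-04],
       [-2.93910302e-04, -2.80947291e-01,  9.59723154e-01,
         3.00488329e-02],
       [ 0.00000000e+00,  0.00000000e+00,  0.00000000e+00,
         1.00000000e+00]])}
```

View pics/scene0.png

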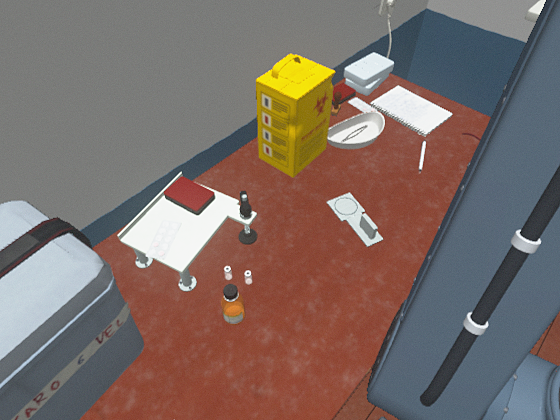

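View pics/top0.png

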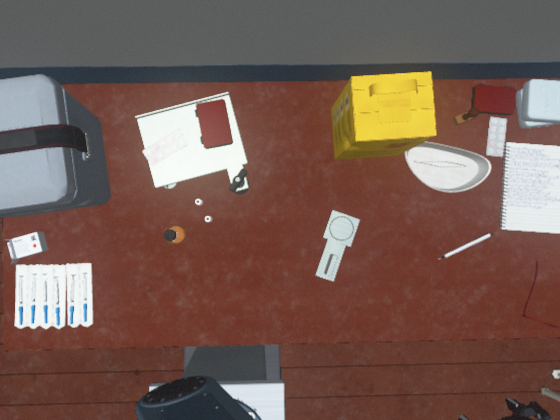

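View pics/wrist0.png

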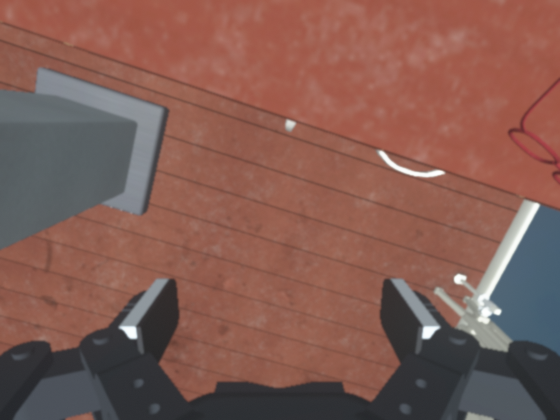

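The top view shows the shelf (~190,140) with the knob at (238,181), the plate with its ring at (341,228) and rib at (331,263), the vials at (198,202) and (208,219), and the bottle at (174,235). Next I measure them.

```bash
cat > h.py <<'E'
import numpy as np,cv2
from scipy.spatial.transform import Rotation as R
def K(c):
    f=c["img"].shape[0]/2/np.tan(np.radians(c["fov_y"])/2);return f
def pose(c,s=None):
    if "rvec" in c:
        Rm=cv2.Rodrigues(c["rvec"])[0];return Rm.T,-Rm.T@c["tvec"]
    T=c["tool_from_camera"];Rt=R.from_quat(s["ee_rot"]).as_matrix()
    return Rt@T[:3,:3],Rt@T[:3,3]+s["eef_pos"]
def ray(c,uv,z,s=None):
    uv=np.atleast_2d(np.float64(uv));A,o=pose(c,s);f=K(c)
    d=np.c_[(uv[:,0]-c["cx"])/f,(uv[:,1]-c["cy"])/f,np.ones(len(uv))]@A.T
    return o+d*((z-o[2])/d[:,2])[:,None]
def cloud(c,s=None):
    A,o=pose(c,s);f=K(c);v,u=np.indices(c["z_map"].shape);z=c["z_map"]
    P=np.stack([(u-c["cx"])/f*z,(v-c["cy"])/f*z,z],-1)@A.T+o
    P[z==0]=np.nan;return P
def proj(c,p,s=None):
    A,o=pose(c,s);q=(np.atleast_2d(p)-o)@A;f=K(c)
    return np.c_[q[:,0]/q[:,2]*f+c["cx"],q[:,1]/q[:,2]*f+c["cy"]]
E
python3 - <<'E'
from h import *
np.set_printoptions(precision=4,suppress=True)
c=np.load("pics/top0.npy",allow_pickle=True).item()
P=cloud(c)
for n,uv in dict(shelf=(190,140),desk=(280,180),ring=(341,228),rib=(331,263),knob=(238,181),v1=(198,202),v2=(208,219),bot=(170,235)).items(): print(n,P[uv[1],uv[0]])
im=c["img"]
crop=im[80:300,120:380];cv2.imwrite("pics/topc.png",cv2.resize(crop,None,fx=3,fy=3)[:,:,::-1][:600,:])
cv2.imwrite("pics/topc1.png",cv2.resize(im[130:230,190:290],None,fx=6,fy=6,interpolation=cv2.INTER_CUBIC)[:,:,::-1])
cv2.imwrite("pics/topc2.png",cv2.resize(im[200:290,300:380],None,fx=6,fy=6,interpolation=cv2.INTER_CUBIC)[:,:,::-1])
s0=np.load("pics/scene0.npy",allow_pickle=True).item()
cv2.imwrite("pics/scenec.png",cv2.resize(s0["img"][170:290,110:270],None,fx=5,fy=5,interpolation=cv2.INTER_CUBIC)[:,:,::-1])
E
```

```text
shelf [0.7115 0.0405 0.0958]
desk [ 0.6298 -0.1596 -0.0013]
ring [ 0.5124 -0.3023  0.0059]
rib [ 0.433  -0.2706  0.0449]
knob [ 0.6149 -0.0649  0.1507]
v1 [0.5788 0.0329 0.0309]
v2 [0.539  0.0102 0.0337]
bot [0.505  0.0849 0.1057]
```

View pics/topc1.png

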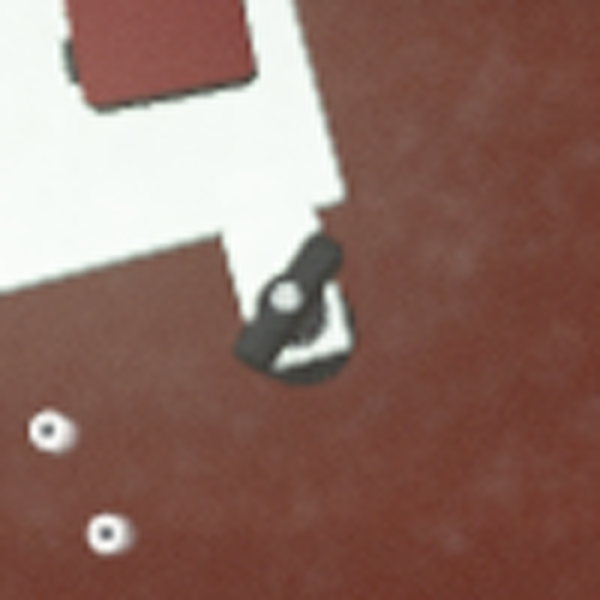

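View pics/topc2.png

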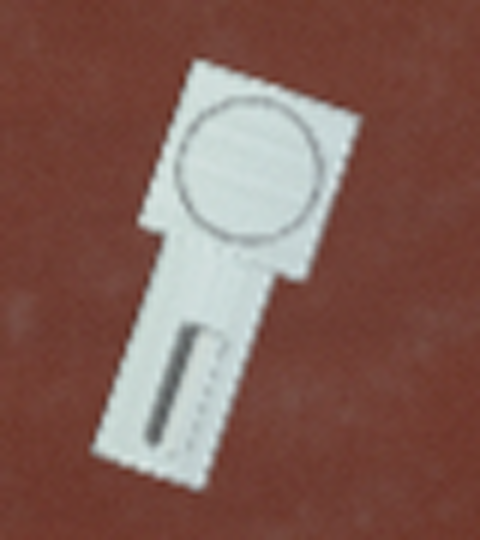

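View pics/scenec.png

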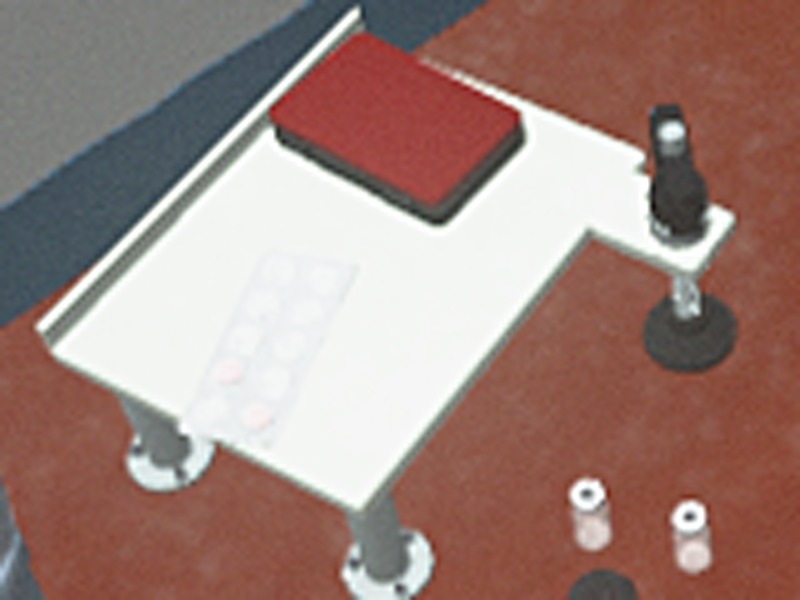

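```bash
python3 - <<'E'
from h import *
np.set_printoptions(precision=4,suppress=True)
c=np.load("pics/top0.npy",allow_pickle=True).item();im=c["img"].astype(int)
def u1(x,y): return ((x+.5)/6-.5+190,(y+.5)/6-.5+130)
def u2(x,y): return ((x+.5)/6-.5+300,(y+.5)/6-.5+200)
sp=ray(c,u1(286,296),0.158)[0];print("spindle@.158",sp, "P",cloud(c)[179,237])
e=ray(c,[u1(0,292),u1(222,236),u1(297,0),u1(346,196)],0.095);print(e)
d=e[1]-e[0];print("stand y axis dir yaw",np.degrees(np.arctan2(-d[1],-d[0]))-90)
d=e[3]-e[2];print("stand x axis yaw",np.degrees(np.arctan2(-d[1],-d[0])))
b=ray(c,[u1(323,243),u1(253,357)],0.147);d=b[0]-b[1];print("bar",b,b.mean(0),np.linalg.norm(d),np.degrees(np.arctan2(d[1],d[0])))
# scene spindle
s0=np.load("pics/scene0.npy",allow_pickle=True).item()
us=((671+.5)/5-.5+110,(133+.5)/5-.5+170);print("scene spindle .158",ray(s0,us,.158)[0])
# triangulate
A,o=pose(c);A2,o2=pose(s0)
d1=ray(c,u1(286,296),0)[0]-o;d2=ray(s0,us,0)[0]-o2
t=np.linalg.lstsq(np.c_[d1,-d2],o2-o,rcond=None)[0];print("tri",o+t[0]*d1,o2+t[1]*d2)
# plate
m=((im.min(2)>130)&(abs(im[:,:,0]-im[:,:,2])<40)).astype(np.uint8);m[:, :300]=0;m[:,385:]=0;m[:195]=0;m[295:]=0
m=cv2.morphologyEx(m,cv2.MORPH_CLOSE,np.ones((5,5)))
k=max(cv2.findContours(m,0,1)[0],key=cv2.contourArea)[:,0];
cor=ray(c,[u2(196,60),u2(362,116),u2(305,280),u2(138,226),u2(93,450),u2(206,490)],.005);print(cor)
print("seat from corners",cor[:4].mean(0));
el=ray(c,u2(249,170),.005)[0];print("ring",el)
tail=cor[4:].mean(0);d=el-tail;print("len",np.linalg.norm(d),"plate yaw",np.degrees(np.arctan2(d[1],d[0])))
r=ray(c,[u2(190,325),u2(153,442)],.046);print("rib top",r,r.mean(0))
for n,uv,z in(("va",(198,202),.035),("vb",(208,219),.035),("bot",(170,235),.108)): print(n,ray(c,uv,z)[0])
E
```

```text
spindle@.158 [ 0.6185 -0.0637  0.158 ] P [ 0.6186 -0.0631  0.1554]
[[ 0.6278  0.0427  0.095 ]
 [ 0.6469 -0.0382  0.095 ]
 [ 0.7331 -0.067   0.095 ]
 [ 0.6609 -0.0837  0.095 ]]
stand y axis dir yaw 13.331402421848125
stand x axis yaw 13.016566422910659
bar [[ 0.6378 -0.0764  0.147 ]
 [ 0.5986 -0.0515  0.147 ]] [ 0.6182 -0.0639  0.147 ] 0.046423634200819734 -32.396676934171516
scene spindle .158 [ 0.6177 -0.0612  0.158 ]
tri [ 0.6188 -0.0636  0.1551] [ 0.6196 -0.0628  0.1552]
[[ 0.5566 -0.2825  0.005 ]
 [ 0.5332 -0.3482  0.005 ]
 [ 0.4686 -0.3239  0.005 ]
 [ 0.4912 -0.258   0.005 ]
 [ 0.4031 -0.2383  0.005 ]
 [ 0.3864 -0.2827  0.005 ]]
seat from corners [ 0.5124 -0.3031  0.005 ]
ring [ 0.5126 -0.3026  0.005 ]
len 0.12510911239379538 plate yaw -19.681522942673084
rib top [[ 0.4542 -0.2715  0.046 ]
 [ 0.41   -0.2564  0.046 ]] [ 0.4321 -0.2639  0.046 ]
va [0.5786 0.0324 0.035 ]
vb [0.539 0.01  0.035]
bot [0.505  0.0844 0.108 ]
```

```bash
cat >> h.py <<'E'
def go(s,p,yaw_deg):
    """remaining tool-frame shift (mm) and tool z turn (rad) to reach TCP p with tool-x world yaw"""
    Rt=R.from_quat(s["ee_rot"]).as_matrix();d=Rt.T@(np.array(p)-s["eef_pos"])*1000
    y=np.degrees(np.arctan2(Rt[1,0],Rt[0,0]));dy=(yaw_deg-y+180)%360-180
    return d.round(1),y,round(-np.radians(dy),3),"tilt z",Rt[:,2].round(4)
E
python3 - <<'E'
from h import *
from cell import env
c=np.load("pics/top0.npy",allow_pickle=True).item();P=cloud(c)
m=(P[...,2]>.036)&(P[...,2]<.06)&(np.arange(560)>310)&(np.arange(560)<360)&(np.arange(420)[:,None]>245)&(np.arange(420)[:,None]<285)
q=P[m];print(len(q),q.mean(0),q.min(0),q.max(0));w=np.linalg.svd(q[:,:2]-q[:,:2].mean(0))[2][0];print(np.degrees(np.arctan2(w[1],w[0])))
s=env.observe();print(go(s,[.428,-.272,.33],160))
E
```

```text
124 [ 0.42908013 -0.2703248   0.04473082] [ 0.40556156 -0.28325795  0.03610411] [ 0.45361918 -0.25752168  0.05009996]
159.65768100315532
(array([ 324.3, -160. ,   74.5]), np.float64(17.808055891073707), np.float64(-2.482), 'tilt z', array([-2.e-04,  9.e-04, -1.e+00]))
```

{"name": "servo_tool", "arguments": {
  "commands": [
    [[36,-18,8],0,0.5],
    [[36,-18,8],0,0.5],
    [[36,-18,8],0,0.5],
    [[36,-18,8],0,0.5],
    [[36,-18,8],0,0.5],
    [[36,-18,8],0,0.5],
    [[36,-18,8],0,0.5],
    [[36,-18,8],0,0.5],
    [[36,-16,8],0,0.5]
  ]
}}

```text
time_s: 1.05
eef_pos: [0.4287, -0.2708, 0.3323]
ee_rot: [0.988, 0.155, -0.0, -0.0]
force: [0.6, -0.9, -0.0]
finger_gap: 0.501
```

{"name": "servo_tool", "arguments": {
  "commands": [
    [[0,0,0],-0.14,0.5],
    [[0,0,0],-0.14,0.5],
    [[0,0,0],-0.14,0.5],
    [[0,0,0],-0.14,0.5],
    [[0,0,0],-0.14,0.5],
    [[0,0,0],-0.14,0.5],
    [[0,0,0],-0.14,0.5],
    [[0,0,0],-0.14,0.5],
    [[0,0,0],-0.14,0.5]
  ]
}}

```text
time_s: 1.95
eef_pos: [0.4277, -0.2722, 0.3325]
ee_rot: [0.705, 0.709, -0.0, -0.0]
force: [0.8, 0.6, 0.9]
finger_gap: 0.5
```

{"name": "servo_tool", "arguments": {
  "commands": [
    [[0,0,0],-0.14,0.5],
    [[0,0,0],-0.14,0.5],
    [[0,0,0],-0.14,0.5],
    [[0,0,0],-0.14,0.5],
    [[0,0,0],-0.14,0.5],
    [[0,0,0],-0.14,0.5],
    [[0,0,0],-0.14,0.5],
    [[0,0,0],-0.14,0.5],
    [[0,0,0],-0.1,0.5]
  ]
}}

```text
time_s: 2.85
eef_pos: [0.4277, -0.2722, 0.3325]
ee_rot: [0.172, 0.985, 0.0, -0.0]
force: [-0.1, 0.8, 0.2]
finger_gap: 0.503
```

Rib centre from three sources agrees: (0.428–0.429, −0.271), yaw −20°. I check with the wrist camera before descending.

```bash
python3 - <<'E'
from h import *
from cell import env
s=env.observe();c=env.camera("wrist");cv2.imwrite("pics/w1.png",c["img"][:,:,::-1]);np.save("pics/w1.npy",dict(c=c,s=s),allow_pickle=True)
print(go(s,[.4285,-.2715,.187],160))
P=cloud(c,s);m=(P[...,2]>.036)&(P[...,2]<.06);m&=(abs(P[...,0]-.43)<.06)&(abs(P[...,1]+.27)<.06)
q=P[m];print(len(q));
if len(q): print(q.mean(0),q.min(0),q.max(0));w=np.linalg.svd(q[:,:2]-q[:,:2].mean(0))[2][0];print(np.degrees(np.arctan2(w[1],w[0])))
print(proj(c,[[.4285,-.2715,.046],[.5126,-.3026,.005]],s))
E
```

```text
(array([ -0.6,   0.9, 145.5]), np.float64(160.21506260894324), np.float64(0.004), 'tilt z', array([-3.e-04,  3.e-04, -1.e+00]))
979
[ 0.42710345 -0.26975543  0.04628934] [ 0.40411871 -0.28377056  0.03614211] [ 0.45321386 -0.25687661  0.04888084]
-20.46859811310884
[[278.77861645 216.72648828]
 [278.1030334  294.66353866]]
```

View pics/w1.png

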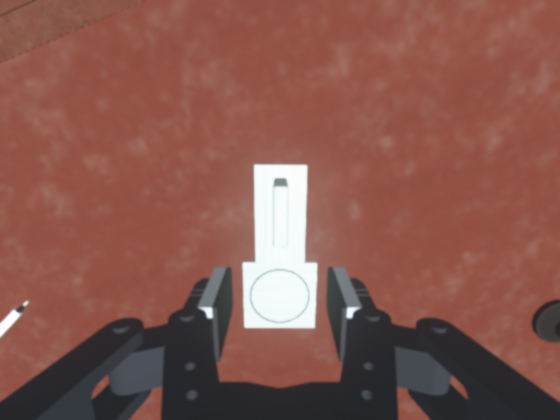

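The wrist view shows the rib at (280,217), the ring at (279,296) and the plate straight between the jaws. Descending and pinching.

{"name": "servo_tool", "arguments": {
  "commands": [
    [[0,0,30],0,0.5],
    [[0,0,30],0,0.5],
    [[0,0,30],0,0.5],
    [[0,0,25],0,0.5],
    [[0,0,20],0,0.5],
    [[0,0,10],0,0.5],
    [[0,0,0],0,0.5]
  ]
}}

```text
time_s: 3.6
eef_pos: [0.4276, -0.2721, 0.1868]
ee_rot: [0.175, 0.985, 0.0, -0.001]
force: [0.3, -0.5, 0.7]
finger_gap: 0.501
```

{"name": "servo_tool", "arguments": {
  "commands": [
    [[0,0,0],0,0.1],
    [[0,0,0],0,0.1],
    [[0,0,0],0,0],
    [[0,0,0],0,0],
    [[0,0,0],0,0],
    [[0,0,0],0,0],
    [[0,0,0],0,0],
    [[0,0,0],0,0]
  ],
  "grip_force": 50
}}

```text
time_s: 4.4
eef_pos: [0.4281, -0.2724, 0.1888]
ee_rot: [0.175, 0.985, -0.0, 0.001]
force: [-0.8, 0.4, 7.3]
finger_gap: 0.132
```

```bash
python3 - <<'E'
from h import *
from cell import env
s=env.observe();print(s["eef_pos"],s["force"],s["finger_gap"],go(s,s["eef_pos"],160))
c=env.camera("wrist");cv2.imwrite("pics/w2.png",c["img"][:,:,::-1])
t=env.camera("top");cv2.imwrite("pics/t2.png",cv2.resize(t["img"][120:300,180:380],None,fx=3.3,fy=3.3)[:,:,::-1])
E
```

```text
[ 0.42808034 -0.27244958  0.18881791] [-0.81311311  0.40227166  7.29514644] 0.13192044573959694 (array([0., 0., 0.]), np.float64(159.88886783909425), np.float64(-0.002), 'tilt z', array([ 0.0016, -0.0012, -1.    ]))
```

View pics/w2.png

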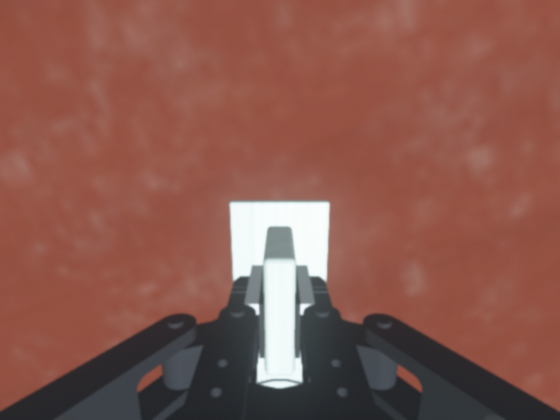

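Pinched at 0.132 opening (11 mm on the 12 mm rib); the closing pads press the plate down with 7 N. I ease up, then move back from the shelf and turn before inserting.

{"name": "servo_tool", "arguments": {
  "commands": [
    [[0,0,-3],0,0],
    [[0,0,0],0,0],
    [[0,0,0],0,0]
  ]
}}

```text
time_s: 4.8
eef_pos: [0.4277, -0.2722, 0.1908]
ee_rot: [0.175, 0.985, -0.0, 0.0]
force: [-0.3, 0.7, -1.9]
finger_gap: 0.131
```

{"name": "servo_tool", "arguments": {
  "commands": [
    [[4,12,0],0,0],
    [[8,20,0],0,0],
    [[8,20,0],0,0],
    [[8,20,0],0,0],
    [[8,20,0],0,0],
    [[8,20,0],0,0],
    [[7,20,0],0,0],
    [[5,15,0],0,0],
    [[0,0,0],0,0]
  ]
}}

```text
time_s: 5.7
eef_pos: [0.4252, -0.1129, 0.1906]
ee_rot: [0.173, 0.985, 0.0, -0.001]
force: [-0.6, -0.1, -1.4]
finger_gap: 0.13
```

{"name": "servo_tool", "arguments": {
  "commands": [
    [[0,0,0],-0.05,0],
    [[0,0,0],-0.08,0],
    [[0,0,0],-0.09,0],
    [[0,0,0],-0.09,0],
    [[0,0,0],-0.09,0],
    [[0,0,0],-0.09,0],
    [[0,0,0],-0.08,0],
    [[0,0,0],-0.04,0],
    [[0,0,0],0,0]
  ]
}}

```text
time_s: 6.6
eef_pos: [0.4256, -0.115, 0.1907]
ee_rot: [-0.129, 0.992, 0.0, -0.0]
force: [-0.8, -0.0, -1.7]
finger_gap: 0.134
```

```bash
python3 - <<'E'
from h import *
from cell import env
s=env.observe();print(s["eef_pos"],s["force"],s["finger_gap"],go(s,[.5319,-.0866,s["eef_pos"][2]],195))
t=env.camera("top");np.save("pics/t3.npy",t,allow_pickle=True);cv2.imwrite("pics/t3.png",cv2.resize(t["img"][140:270,180:320],None,fx=4.3,fy=4.3)[:,:,::-1])
t=env.camera("scene");np.save("pics/s3.npy",t,allow_pickle=True);cv2.imwrite("pics/s3.png",cv2.resize(t["img"][170:330,150:350],None,fx=3.6,fy=3.6)[:,:,::-1])
E
```

```text
[ 0.4255709  -0.11504537  0.1906504 ] [-0.79767111 -0.01655668 -1.65205525] 0.13384773781727155 (array([-110.1,    0.2,   -0. ]), np.float64(-165.1304406097974), np.float64(-0.002), 'tilt z', array([-1.e-04,  0.e+00, -1.e+00]))
```

View pics/t3.png

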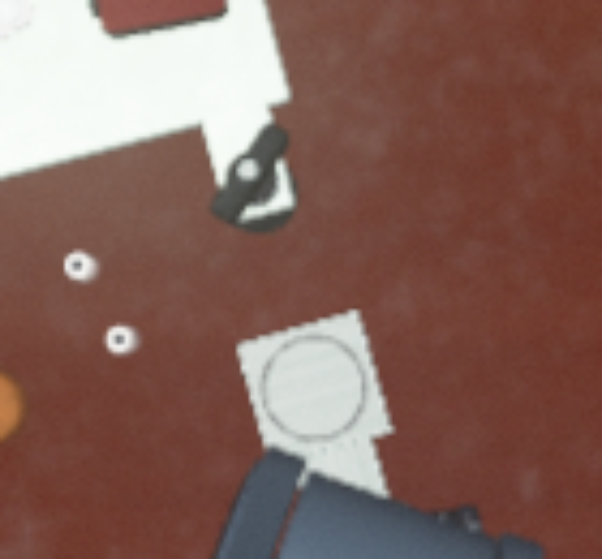

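View pics/s3.png

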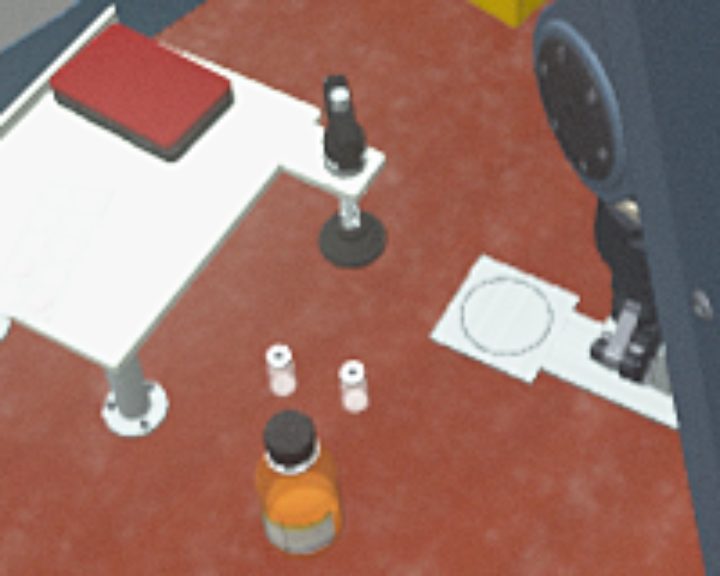

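```bash
python3 - <<'E'
from h import *
from cell import env
s=env.observe();c=np.load("pics/t3.npy",allow_pickle=True).item();c2=np.load("pics/s3.npy",allow_pickle=True).item()
r=ray(c,((313.5)/4.3-.5+180,(388.5)/4.3-.5+140),.007)[0];print("ring top",r)
r2=ray(c2,((506.5)/3.6-.5+150,(316.5)/3.6-.5+170),.007)[0];print("ring scene",r2)
sp=ray(c2,((339.5)/3.6-.5+150,(95.5)/3.6-.5+170),.157)[0];print("spindle scene",sp)
Rt=R.from_quat(s["ee_rot"]).as_matrix()
print("seat by tool",s["eef_pos"]+Rt@[-.09,0,0.185])
for a in (r,r2): print((Rt.T@(np.array([.6187,-.0634,.007])-a)*1000).round(1))
print("scene-scene",(Rt.T@(sp-r2)*1000).round(1))
E
```

```text
ring top [ 0.51186628 -0.09155711  0.007     ]
ring scene [ 0.51191135 -0.09171173  0.007     ]
spindle scene [ 0.61868682 -0.06208379  0.157     ]
seat by tool [ 0.5126288  -0.09206967  0.00565664]
[-110.5   -0.    -0. ]
[-110.5    0.2   -0. ]
scene-scene [-110.8    1.4 -150. ]
```

All sources agree: move 110 mm along tool −x. Then I lower onto the desk.

{"name": "servo_tool", "arguments": {
  "commands": [
    [[-6,0,0],0,0],
    [[-12,0,0],0,0],
    [[-16,0,0],0,0],
    [[-16,0,0],0,0],
    [[-16,0,0],0,0],
    [[-15,0,0],0,0],
    [[-12,0,0],0,0],
    [[-10,0,0],0,0],
    [[-7.5,0,0],0,0],
    [[0,0,0],0,0]
  ]
}}

```text
time_s: 7.7
eef_pos: [0.5332, -0.0864, 0.1907]
ee_rot: [-0.129, 0.992, -0.0, 0.0]
force: [-0.3, -0.1, -2.1]
finger_gap: 0.128
```

{"name": "servo_tool", "arguments": {
  "commands": [
    [[0,0,1],0,0],
    [[0,0,1],0,0],
    [[0,0,0.5],0,0],
    [[0,0,0],0,0],
    [[0,0,0],0,0]
  ]
}}

```text
time_s: 8.2
eef_pos: [0.5321, -0.0867, 0.1888]
ee_rot: [-0.129, 0.992, 0.0, -0.0]
force: [-4.1, 2.1, 9.4]
finger_gap: 0.129
```

```bash
python3 - <<'E'
from h import *
from cell import env
s=env.observe();print(s["eef_pos"],s["force"],s["finger_gap"],go(s,[.5319,-.0866,s["eef_pos"][2]],195))
t=env.camera("scene");np.save("pics/s4.npy",t,allow_pickle=True);cv2.imwrite("pics/s4.png",cv2.resize(t["img"][170:330,150:350],None,fx=3.6,fy=3.6)[:,:,::-1])
E
```

```text
[ 0.53208902 -0.08669265  0.18880263] [-4.08372868  2.06292805  9.42469561] 0.1287722790257572 (array([0.2, 0.1, 0. ]), np.float64(-165.168276901269), np.float64(-0.003), 'tilt z', array([-4.e-04,  2.e-04, -1.e+00]))
```

View pics/s4.png

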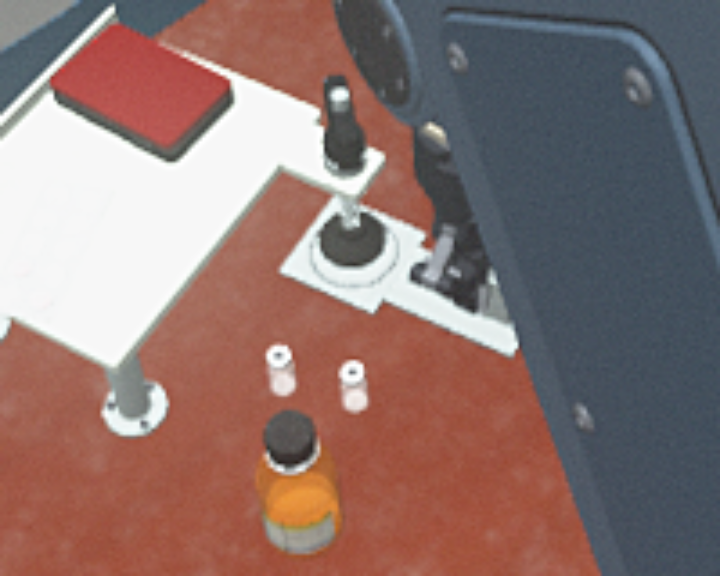

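The scene view shows the foot (352,240) above the ring, its bare parallax offset as expected, and the vials untouched. Releasing and going up.

{"name": "servo_tool", "arguments": {
  "commands": [
    [[0,0,-1],0,0.3],
    [[0,0,0],0,0.4],
    [[0,0,0],0,0.4],
    [[0,0,0],0,0.4],
    [[0,0,0],0,0.4]
  ]
}}

```text
time_s: 8.75
eef_pos: [0.5325, -0.0866, 0.1891]
ee_rot: [-0.129, 0.992, 0.0, -0.0]
force: [-0.2, 0.1, -0.2]
finger_gap: 0.401
```

{"name": "servo_tool", "arguments": {
  "commands": [
    [[0,0,-10],0,0.4],
    [[0,0,-20],0,0.4],
    [[0,0,-30],0,0.5],
    [[0,0,-35],0,0.5],
    [[0,0,-35],0,0.5],
    [[0,0,-30],0,0.5],
    [[0,0,-20],0,0.5],
    [[0,0,-10],0,0.5],
    [[0,0,0],0,0.5]
  ]
}}

```text
time_s: 9.65
eef_pos: [0.5325, -0.0866, 0.3805]
ee_rot: [-0.129, 0.992, -0.0, 0.001]
force: [0.5, -0.5, -0.4]
finger_gap: 0.503
```

```bash
python3 - <<'E'
from h import *
from cell import env
s=env.observe();print(s["eef_pos"],s["force"],s["finger_gap"],s["joint_pos"],go(s,[.6187,-.0634,s["eef_pos"][2]],147.6))
t=env.camera("scene");np.save("pics/s5.npy",t,allow_pickle=True);cv2.imwrite("pics/s5.png",cv2.resize(t["img"][170:290,180:330],None,fx=5,fy=5,interpolation=cv2.INTER_CUBIC)[:,:,::-1])
t=env.camera("top");np.save("pics/t5.npy",t,allow_pickle=True);cv2.imwrite("pics/t5.png",cv2.resize(t["img"][140:270,180:320],None,fx=4.3,fy=4.3)[:,:,::-1])
E
```

```text
[ 0.53251304 -0.08659777  0.38045454] [ 0.51091284 -0.50504451 -0.35319125] 0.5029997047302797 [-2.47507133e-01  3.58359888e-01  1.70553985e+00  5.08867391e-06
  1.07542514e+00 -2.07753945e+00] (array([-89.3,   0.3,   0.2]), np.float64(-165.14694783858045), np.float64(0.825), 'tilt z', array([ 2.2e-03, -6.0e-04, -1.0e+00]))
```

View pics/s5.png

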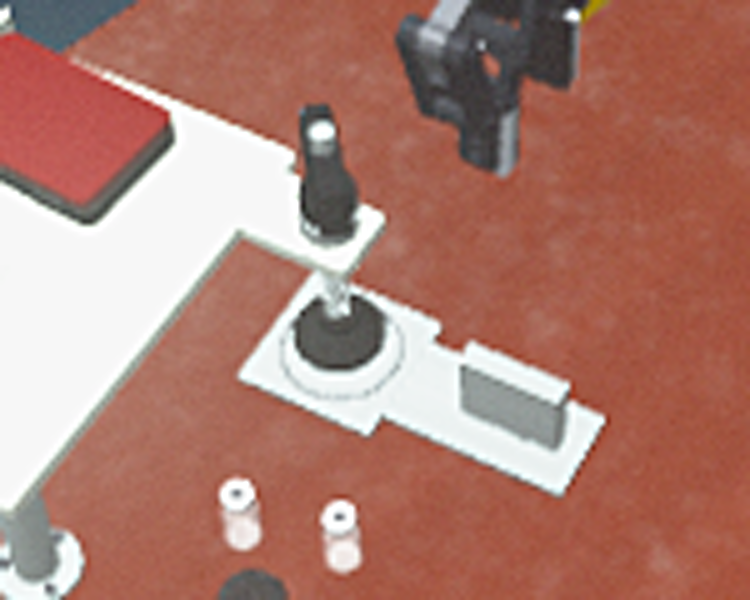

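View pics/t5.png

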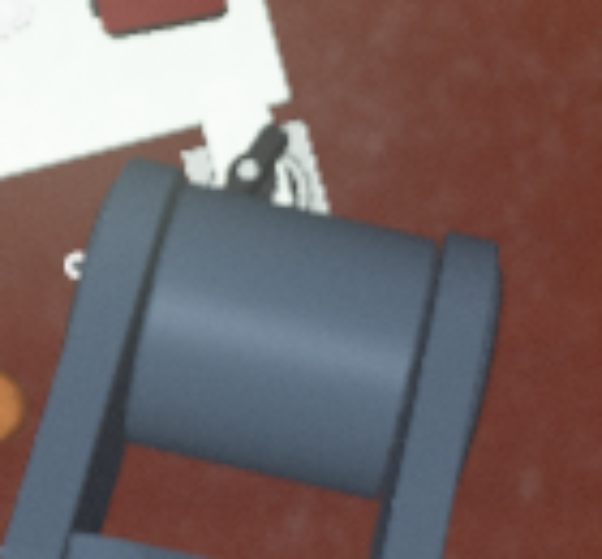

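```bash
python3 - <<'E'
from h import *
c=np.load("pics/s5.npy",allow_pickle=True).item()
f=lambda x,y:((x+.5)/5-.5+180,(y+.5)/5-.5+170)
# plate corners tail: and seat corners
w=ray(c,[f(240,378),f(371,434),f(440,327),f(606,419),f(563,494)],.005);print(w)
m=(w[3]+w[4])/2;d=(np.cos(np.radians(15)),np.sin(np.radians(15)));print("seat from tail",m[:2]+.126*np.array(d))
print("seat from diag corners",(w[0]+w[2])[:2]/2)
a=np.linspace(0,2*np.pi,5)[:4]
print((proj(c,[[.6187,-.0634,.157]]+[[.6187+.028*np.cos(t),-.0634+.028*np.sin(t),.005] for t in np.linspace(0,6.28,13)])-[180,170]+.5)*5)
E
```

```text
[[ 0.64107554 -0.01959732  0.005     ]
 [ 0.57499972 -0.03882572  0.005     ]
 [ 0.59356014 -0.10356659  0.005     ]
 [ 0.50220018 -0.11731987  0.005     ]
 [ 0.49032299 -0.0741129   0.005     ]]
seat from tail [ 0.61796824 -0.06310519]
seat from diag corners [ 0.61731784 -0.06158196]
[[323.80953419 130.88036767]
 [300.68643249 316.09654933]
 [284.65839256 337.97647414]
 [283.84880012 363.17856669]
 [298.89825766 384.9327437 ]
 [325.98251011 397.10111316]
 [357.61820361 396.13686572]
 [384.90064077 382.33428479]
 [400.33741995 359.711933  ]
 [400.04123762 334.60218565]
 [384.51208936 313.68186164]
 [358.08519426 302.24038501]
 [327.60560016 303.07214726]
 [300.82293235 315.98601536]]
```

{"name": "servo_tool", "arguments": {
  "commands": [
    [[-10,0,0],0,0.5],
    [[-15,0,0],0,0.5],
    [[-20,0,0],0,0.5],
    [[-20,0,0],0,0.5],
    [[-15,0,0],0,0.5],
    [[-9,0,0],0,0.5],
    [[0,0,0],0,0.5]
  ]
}}

```text
time_s: 10.45
eef_pos: [0.6193, -0.0634, 0.3781]
ee_rot: [-0.13, 0.992, 0.0, -0.001]
force: [-0.2, -0.6, -0.0]
finger_gap: 0.504
```

{"name": "servo_tool", "arguments": {
  "commands": [
    [[0,0,0],0.12,0.5],
    [[0,0,0],0.12,0.5],
    [[0,0,0],0.12,0.5],
    [[0,0,0],0.12,0.5],
    [[0,0,0],0.12,0.5],
    [[0,0,0],0.12,0.5],
    [[0,0,0],0.1,0.5],
    [[0,0,0],0,0.5]
  ]
}}

```text
time_s: 11.25
eef_pos: [0.6181, -0.064, 0.3789]
ee_rot: [0.278, 0.961, -0.0, -0.0]
force: [-0.1, -0.4, -0.8]
finger_gap: 0.498
```

```bash
python3 - <<'E'
from h import *
from cell import env
s=env.observe();print(s["eef_pos"],go(s,[.6187,-.0634,.29],147.6))
c=env.camera("wrist");np.save("pics/w6.npy",dict(c=c,s=s),allow_pickle=True);cv2.imwrite("pics/w6.png",c["img"][:,:,::-1])
print(proj(c,[[.6187,-.0634,.157]],s))
E
```

```text
[ 0.61812211 -0.06395868  0.37894458] (array([-0.2,  0.8, 88.9]), np.float64(147.77170340128777), np.float64(0.003), 'tilt z', array([-7.e-04,  1.e-04, -1.e+00]))
[[278.67728407 246.09461827]]
```

View pics/w6.png

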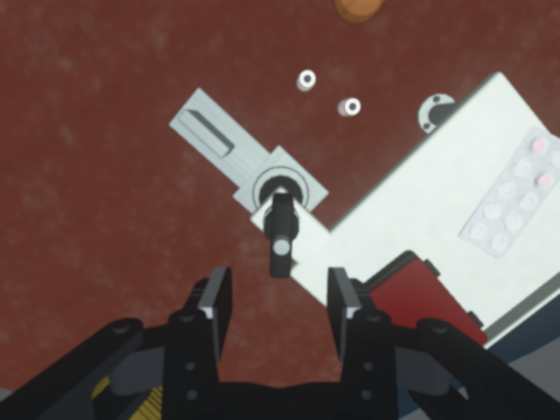

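The ring is within about 2 mm of the foot axis by both plate checks. The bar is vertical in the wrist view with the spindle at (281,246), about 2 mm to tool +y. I go down and pinch.

{"name": "servo_tool", "arguments": {
  "commands": [
    [[0,1.5,10],0,0.5],
    [[0,0,15],0,0.5],
    [[0,0,20],0,0.5],
    [[0,0,18],0,0.5],
    [[0,0,14],0,0.5],
    [[0,0,9],0,0.5],
    [[0,0,0],0,0.5]
  ]
}}

```text
time_s: 12.0
eef_pos: [0.6191, -0.0625, 0.2916]
ee_rot: [0.277, 0.961, -0.0, -0.001]
force: [-0.4, -0.6, 0.2]
finger_gap: 0.498
```

{"name": "servo_tool", "arguments": {
  "commands": [
    [[0,0,0],0,0.2],
    [[0,0,0],0,0.1],
    [[0,0,0],0,0],
    [[0,0,0],0,0],
    [[0,0,0],0,0],
    [[0,0,0],0,0]
  ],
  "grip_force": 60
}}

```text
time_s: 12.6
eef_pos: [0.6193, -0.0631, 0.2942]
ee_rot: [0.277, 0.961, -0.0, 0.001]
force: [-2.8, -4.6, 3.8]
finger_gap: 0.153
```

```bash
python3 - <<'E'
from h import *
from cell import env
s=env.observe();print(s["eef_pos"],s["force"],s["ft_torque"],s["finger_gap"],go(s,s["eef_pos"],-7.4),s["joint_pos"][5])
c=env.camera("wrist");cv2.imwrite("pics/w7.png",c["img"][:,:,::-1])
E
```

```text
[ 0.61931487 -0.06305477  0.29424238] [-2.75859023 -4.58812194  3.84480863] [-0.67306286  0.4140361   0.00874598] 0.15324748453715883 (array([0., 0., 0.]), np.float64(147.86621107008574), np.float64(2.71), 'tilt z', array([ 9.0e-04, -1.1e-03, -1.0e+00])) -1.1854003813839606
```

View pics/w7.png

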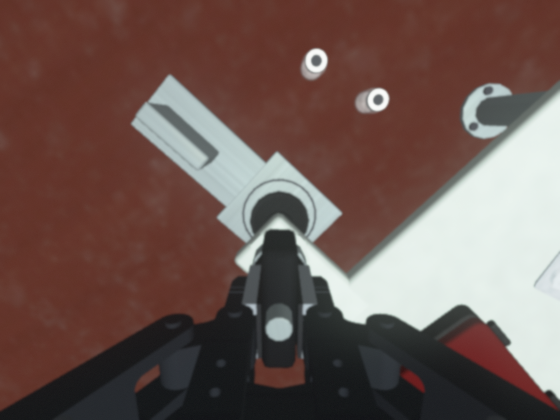

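The bar is centred between the pads. I turn clockwise (positive tool yaw), 2.2 rad first.

{"name": "servo_tool", "arguments": {
  "commands": [
    [[0,0,0],0.04,0],
    [[0,0,0],0.08,0],
    [[0,0,0],0.11,0],
    [[0,0,0],0.11,0],
    [[0,0,0],0.11,0],
    [[0,0,0],0.11,0],
    [[0,0,0],0.11,0],
    [[0,0,0],0.11,0],
    [[0,0,0],0.11,0],
    [[0,0,0],0.11,0]
  ]
}}

```text
time_s: 13.65
eef_pos: [0.6193, -0.0631, 0.2942]
ee_rot: [0.705, 0.709, -0.0, 0.001]
force: [-2.6, -4.1, 2.5]
finger_gap: 0.152
```

{"name": "servo_tool", "arguments": {
  "commands": [
    [[0,0,0],0.12,0],
    [[0,0,0],0.12,0],
    [[0,0,0],0.12,0],
    [[0,0,0],0.12,0],
    [[0,0,0],0.12,0],
    [[0,0,0],0.12,0],
    [[0,0,0],0.12,0],
    [[0,0,0],0.12,0],
    [[0,0,0],0.12,0],
    [[0,0,0],0.12,0]
  ]
}}

```text
time_s: 14.65
eef_pos: [0.6193, -0.0631, 0.2942]
ee_rot: [0.982, 0.187, 0.0, 0.001]
force: [-3.6, -5.1, 3.3]
finger_gap: 0.156
```

{"name": "servo_tool", "arguments": {
  "commands": [
    [[0,0,0],0,0],
    [[0,0,0],0,0]
  ]
}}

```text
time_s: 14.85
eef_pos: [0.6193, -0.0631, 0.2942]
ee_rot: [0.982, 0.189, 0.0, 0.001]
force: [-3.7, -5.1, 3.8]
finger_gap: 0.15
```

```bash
python3 - <<'E'
from h import *
from cell import env
s=env.observe();print(s["eef_pos"],s["force"],s["ft_torque"],s["finger_gap"],go(s,s["eef_pos"],-7.4),s["joint_pos"][5])
c=env.camera("wrist");cv2.imwrite("pics/w8.png",c["img"][:,:,::-1])
c=env.camera("scene");cv2.imwrite("pics/s8.png",cv2.resize(c["img"][170:290,180:330],None,fx=5,fy=5,interpolation=cv2.INTER_CUBIC)[:,:,::-1])
E
```

```text
[ 0.61925727 -0.06311624  0.29422594] [-3.72419244 -5.0600982   3.7988142 ] [-0.89925     0.56560981 -0.14704876] 0.1500103953158132 (array([0., 0., 0.]), np.float64(21.801241769306078), np.float64(0.51), 'tilt z', array([ 5.0e-04, -1.3e-03, -1.0e+00])) 1.014927383354829
```

View pics/w8.png

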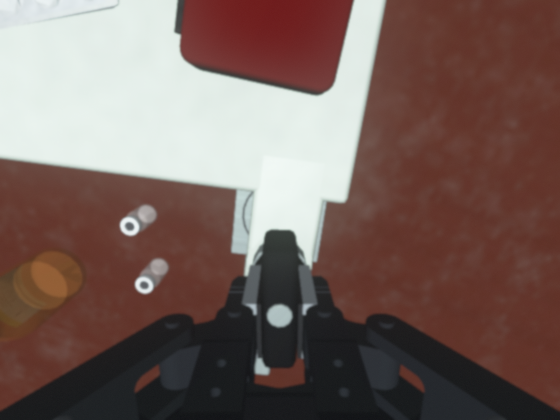

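View pics/s8.png

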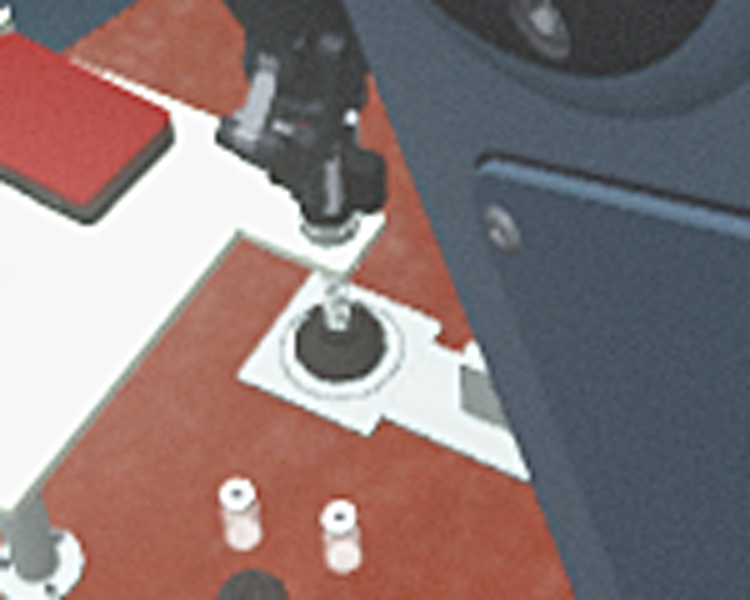

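```bash
python3 - <<'E'
from h import *
from cell import env
s=env.observe();c=env.camera("wrist");g=cv2.cvtColor(c["img"],cv2.COLOR_RGB2GRAY).astype(int)
p=[(u,140+np.argmin(np.diff(g[140:210,u]))+.5) for u in range(5,225,5)]
q=ray(c,p,.095,s);v,x=cv2.fitLine(np.float32(q[:,:2]),cv2.DIST_HUBER,0,1e-4,1e-4).ravel()[:2];print("front edge yaw",np.degrees(np.arctan2(x,v))%180-90)
p=[(300+np.argmin(np.diff(g[r,300:420]))+.5,r) for r in range(110,190,4)]
q=ray(c,p,.095,s);v,x=cv2.fitLine(np.float32(q[:,:2]),cv2.DIST_HUBER,0,1e-4,1e-4).ravel()[:2];print("side yaw",np.degrees(np.arctan2(x,v)))
# bar sides at top z=.147
for r in (242,250,262): print(r,[int(i) for i in g[r,255:305:3]])
y=go(s,s["eef_pos"],0)[1];print("tool yaw",y,"value if yaw 13.2:",np.radians(13.2-y+180))
E
```

```text
front edge yaw 14.077415
side yaw 14.169872
242 [239, 236, 230, 105, 56, 55, 56, 57, 56, 57, 57, 57, 57, 61, 197, 232, 232]
250 [226, 124, 101, 53, 52, 53, 53, 53, 54, 55, 54, 54, 54, 51, 62, 103, 209]
262 [125, 47, 48, 49, 52, 53, 53, 53, 54, 52, 53, 53, 52, 50, 47, 46, 118]
tool yaw 21.80999222777252 value if yaw 13.2: 2.991319940644041
```

Knob value is about 3.0 (stand yaw 13.2–14.1°). I turn another 0.5 rad, slowly.

{"name": "servo_tool", "arguments": {
  "commands": [
    [[0,0,0],0.06,0],
    [[0,0,0],0.06,0],
    [[0,0,0],0.06,0],
    [[0,0,0],0.06,0],
    [[0,0,0],0.06,0],
    [[0,0,0],0.05,0],
    [[0,0,0],0.05,0],
    [[0,0,0],0.05,0],
    [[0,0,0],0.05,0],
    [[0,0,0],0,0]
  ]
}}

```text
time_s: 16.0
eef_pos: [0.6193, -0.0631, 0.2942]
ee_rot: [0.998, -0.06, 0.0, 0.001]
force: [-4.1, -4.2, 4.0]
finger_gap: 0.156
```

{"name": "servo_tool", "arguments": {
  "commands": [
    [[0,0,0],0,0],
    [[0,0,0],0,0],
    [[0,0,0],0,0]
  ]
}}

```text
time_s: 16.3
eef_pos: [0.6192, -0.0631, 0.2942]
ee_rot: [0.998, -0.06, 0.0, 0.001]
force: [-3.9, -4.7, 4.1]
finger_gap: 0.152
```

```bash
python3 - <<'E'
from h import *
from cell import env
s=env.observe();y=go(s,s["eef_pos"],0)[1];print(s["force"],s["ft_torque"],y,np.radians(13.2-y+180),np.radians(14-y+180))
c=env.camera("scene");cv2.imwrite("pics/s9.png",cv2.resize(c["img"][205:265,220:295],None,fx=10,fy=10,interpolation=cv2.INTER_CUBIC)[:,:,::-1])
E
```

```text
[-3.92201128 -4.65158321  4.11187595] [-0.89685824  0.7271598  -0.13038137] -6.8294114812030475 3.4911718311735407 3.5051344651894953
```

View pics/s9.png

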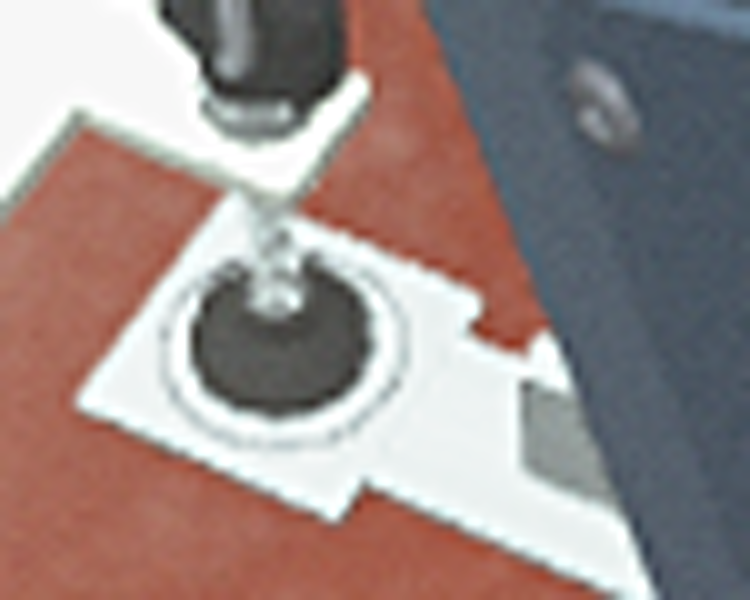

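The foot (280,340) now sits on the plate, concentric with the ring, at about 3.5 rad. Releasing and retreating upward.

{"name": "servo_tool", "arguments": {
  "commands": [
    [[0,0,0],0,0.2],
    [[0,0,0],0,0.3],
    [[0,0,0],0,0.4],
    [[0,0,0],0,0.5],
    [[0,0,0],0,0.5]
  ]
}}

```text
time_s: 16.85
eef_pos: [0.6194, -0.0624, 0.2932]
ee_rot: [0.998, -0.06, 0.0, -0.0]
force: [0.2, 0.1, 0.2]
finger_gap: 0.502
```

{"name": "servo_tool", "arguments": {
  "commands": [
    [[0,0,-5],0,0.5],
    [[0,0,-10],0,0.5],
    [[0,0,-20],0,0.5],
    [[0,0,-25],0,0.5],
    [[0,0,-25],0,0.5],
    [[0,0,-20],0,0.5],
    [[0,0,-10],0,0.5],
    [[0,0,0],0,0.5]
  ]
}}

```text
time_s: 17.65
eef_pos: [0.6194, -0.0625, 0.4098]
ee_rot: [0.998, -0.06, 0.001, 0.0]
force: [0.1, -0.4, -1.0]
finger_gap: 0.5
```

{"name": "servo_tool", "arguments": {
  "commands": [
    [[-10,0,0],0,0.5],
    [[-25,0,0],0,0.5],
    [[-30,0,0],0,0.5],
    [[-30,0,0],0,0.5],
    [[-30,0,0],0,0.5],
    [[-30,0,0],0,0.5],
    [[-25,0,0],0,0.5],
    [[-10,0,0],0,0.5],
    [[0,0,0],0,0.5]
  ]
}}

```text
time_s: 18.55
eef_pos: [0.4297, -0.0398, 0.4078]
ee_rot: [0.998, -0.06, -0.0, -0.0]
force: [0.1, 0.3, -0.0]
finger_gap: 0.498
```

```bash
python3 - <<'E'
from h import *
from cell import env
s=env.observe();print(s["eef_pos"],s["force"],go(s,s["eef_pos"],0)[1])
c=env.camera("top");np.save("pics/t10.npy",c,allow_pickle=True);cv2.imwrite("pics/t10.png",cv2.resize(c["img"][140:240,190:290],None,fx=6,fy=6,interpolation=cv2.INTER_CUBIC)[:,:,::-1])
c=env.camera("scene");np.save("pics/s10.npy",c,allow_pickle=True);cv2.imwrite("pics/s10.png",cv2.resize(c["img"][170:290,180:330],None,fx=5,fy=5,interpolation=cv2.INTER_CUBIC)[:,:,::-1])
c=env.camera("wrist");np.save("pics/w10.npy",dict(c=c,s=s),allow_pickle=True);cv2.imwrite("pics/w10.png",c["img"][:,:,::-1])
E
```

```text
[ 0.42974824 -0.03976909  0.40779613] [ 0.10551722  0.27667502 -0.03347236] -6.832730562551753
```

View pics/t10.png

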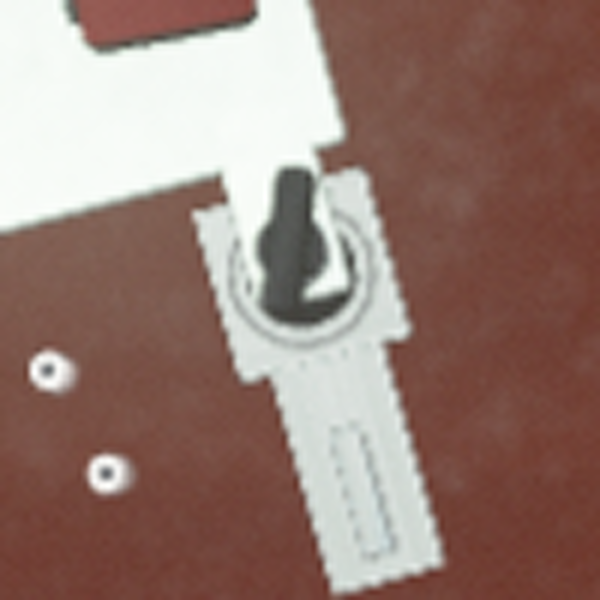

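View pics/s10.png

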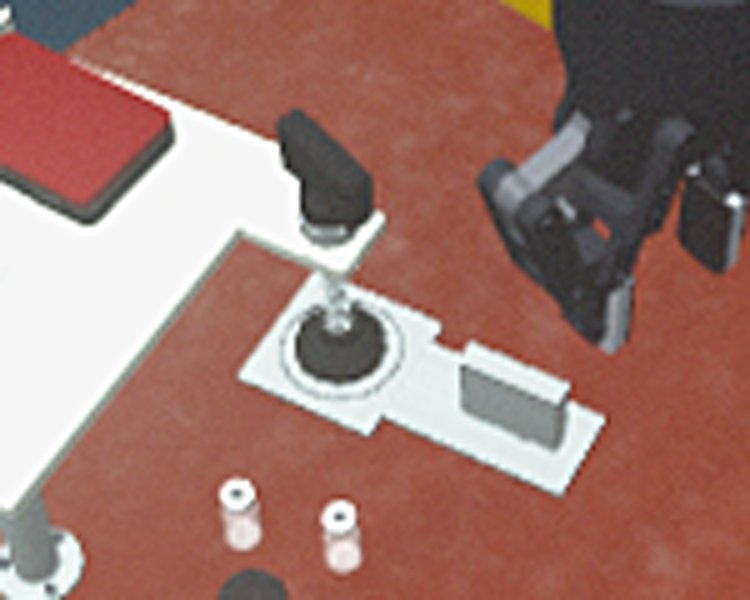

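View pics/w10.png

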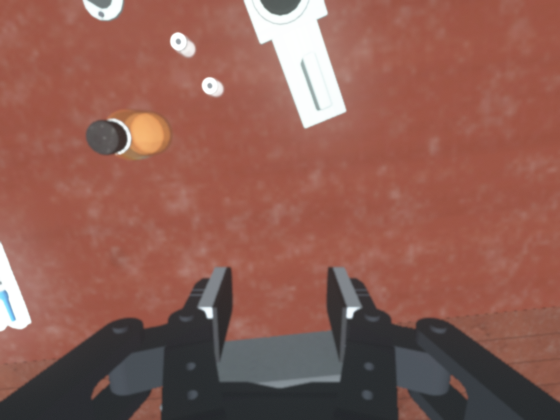

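```bash
python3 - <<'E'
from h import *
c=np.load("pics/t10.npy",allow_pickle=True).item()
u=lambda x,y:((x+.5)/6-.5+190,(y+.5)/6-.5+140)
b=ray(c,[u(296,172),u(281,308)],.147);d=b[0]-b[1];y=np.degrees(np.arctan2(d[1],d[0]));print("bar",y,b.mean(0),np.linalg.norm(d),"value",np.radians(180+13.2-y),np.radians(194-y))
print("ring",ray(c,u(302,275),.005)[0])
e=ray(c,[u(192,212),u(367,168),u(411,334),u(243,381)],.005);print("seat",e.mean(0))
E
```

```text
bar -7.211974132301161 [ 0.61817922 -0.06410471  0.147     ] 0.04751826836763524 value 3.4978488090303608 3.5118114430463154
ring [ 0.61786102 -0.06370505  0.005     ]
seat [ 0.61837735 -0.06423255  0.005     ]
```

Ring and seat are within 2 mm of the axis (0.6187, −0.0634). The knob at ≈3.50 rad means ≈1 mm squash, ≈5 N. The vials and bottle are unmoved, so I hand in.

```bash
python3 -c "
from cell import env
print(env.sign_off(), env.observe()['time_s'])"
```

```text
the job is handed in; nothing more can be done
the job is handed in; nothing more can be done
```

I slid the plate under the foot by its rib, set it flat on the desk and let it go. I then turned the knob clockwise from about 0.79 to 3.50 rad, released it and backed the arm away. The job is handed in; the last move ended at about 18.6 s of the 66 s allowed.

**Position:** in the final top view the ring centre and the seat corners both lie within about 1–2 mm of the foot axis.

**Contact:** the knob bar's heading gives 3.50 rad by the top camera and 3.49–3.51 rad by the gripper. From the given geometry that means about 1 mm of squash, or roughly 5 N. I worked the force out from the angle because nothing measures it directly.

**Surroundings:** the vials and bottle still stand, and the vials show no shift in the top view. I did not measure the bottle's final position. The tool force reads near zero, so the robot touches nothing.

**Disagreements:**
- The stand yaw came out as 13.2° from the top camera and 14.1° from the wrist camera, which changes the knob value by about 0.015 rad.
- The wrist camera put the spindle about 2 mm to the side of the top camera's position, which is about the calibration error.

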